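# Air the proving box on its lid stay and shut it again

## Task

Air the proving box: raise its lid by the front bar until the folding stay at its side locks past straight, easing off as soon as you feel the stay go taut so that its rubber bush is not torn, and let the lid stand open on the stay by itself, hands off, for two seconds. Then draw the stay's knee back by its roller grip, which lifts the lid a touch, fold it and lower the lid gently until it is fully shut, let go, and leave the mug, bottle and bowl where they are.

Things in the scene. Friction and masses are not known exactly. Their poses are not given: they have to be found in the camera images.
- box: White plastic proving box, open top, 200 (x) x 260 (y) x 96 mm high, fixed to the table. Origin: centre of its underside; its -x side is the front (handle side), +y its left seen from the robot, z up. Its grey lid turns about the back rim. A folding stay of two flat steel links works outside its right (-y) side, in a plane at box y = -146 mm.
- hinge (a point): Middle of the lid's hinge line, at box x = +100, y = 0, z = 100 mm; the line runs along the box's y axis. The stay's upper end is pinned to the lid 120 mm from this line (in line with the handle bar); both stay links are 87.5 mm between pins.
- rail (a point): Middle of the upright rail on the box's right side that carries the stay's foot, at box x = -20, y = -146, z = 50 mm. The stay's foot pin is clamped straight above or below this point, within 10 mm of it; the height differs each time and does not change during the work.
- lid (a joint): Lid angle, rad: 0 shut, grows as the front edge rises. Lid 206 x 266 x 8 mm, about 0.55 kg (varies), turning freely: unheld and unlocked it falls shut fast. Depending on where the foot is clamped, the stay goes straight and stops the lid hard somewhere between 1.04 and 1.27 rad; locked, the lid rests about 0.05 rad below that.
- handle (a point): Middle of the lid's front bar: round steel, 12 mm thick, 140 mm long along box y, 42 mm ahead of the lid's front edge in the plane of the lid, 248 mm from the hinge line. Shut, it is 100 mm above the table; it turns with the lid. It can be pinched from above all the way, fingers closing along the box's x.
- knee (a joint): Opening of the stay's knee, rad: about 0 folded (lid shut), 2.56 links in line, 2.96 locked on its stop past straight. A weak spring pushes it towards locked: it snaps over when the lid has been raised to straight and the pull is then eased; pulled taut, it stays straight. Unlocking takes 2 to 6 N on the roller towards the front, then the lid's weight folds it (3 to 12 N to hold).
- grip (a point): Centre of the roller grip on the knee pin: free-turning black roller, 16 mm thick, 40 mm long along box y, at box y = -196 mm, 66 mm out from the box side. It moves on a circle of 87.5 mm about the foot pin: folded it is in front of the foot at box z about 75 mm, locked above and behind the foot at about 130 mm. It can be pinched from above, fingers closing along the box's x.
- mug: White mug, 80 mm across, 95 mm high, standing right of the box; origin at the centre of its foot. Leave alone.
- squeeze: White squeeze bottle with a yellow cap, 60 mm across, 160 mm high, left of the box; origin at the centre of its foot. Leave alone.
- bowl: Small steel bowl, 130 mm across, 60 mm high, left of the box; origin at the centre of its foot. Leave alone.
- bush (a joint): Give of the small rubber bush at the stay's upper pin on the lid, m, along the lid's normal: 0 unloaded, positive when the stay is pulled taut, negative (harmless) when the stay carries the lid; 12 N per mm. It tears if pulled more than 2.5 mm, which takes some 15 N too much at the handle bar once the stay is straight.

How it is judged:
By the outcome, as a careful person would: the job done as asked, in the order asked, and still so for the second after the job is handed in, with the robot touching nothing.
It also fails if it takes over 67 s, if anything falls off the work surface, if the arm or the gripper's body presses on something with over 40 N, if the wrist force passes 120 N, or if a joint passes its speed limit or range.

## Robot

A 7-joint arm with a two-finger parallel gripper is mounted at the origin on the work surface. World frame = base frame: x ahead of the robot, y to its left, z up, the work surface at z = 0. Lengths are in m, angles in rad, forces in N, time in s.
With the tool pointing down it reaches from about 0.425 to 0.925 m from the base axis. Payload 6.8 kg.
Tool frame: the origin (TCP) lies midway between the tips of the shut fingers; the grasp point (between the pads) lies 19 mm behind it; y points along the fingers, z is the direction in which the jaws open and shut, and the axes are right-handed (so a half turn about y gives the same grasp; the last joint's range is limited). The gripper opens to 85 mm and grips with 20 to 120 N. Pads are 22 mm wide; open, the fingers measure 114 mm over their backs; the gripper's body (76 mm by 85 mm) begins 54 mm behind the grasp point. The pads swing forward as they close: fully open they stand 13 mm farther back than shut.
Start: joints at [-1.27, 0.477, 0.022, 1.555, -0.011, 1.109, -0.083], TCP at [0.268, 0.619, 0.231] pointing down, gripper open.
Joint ranges: [-2.96, 2.96], [-0.34, 2.1], [-1.41, 1.46], [0.24, 2.44], [-1.37, 4.51], [0.17, 1.92], [-2.96, 2.96]. Speed limits (rad/s): [2.39, 2.39, 3.14, 3.14, 3.14, 3.14, 3.14].

## Interface

Orientations are given as a unit quaternion [w, x, y, z].
In Python, from station import bot gives the robot as it stands. The module is installed in compiled form; this text tells all that it offers.
- The arm moves only by the shell command python3 -m crank 'ROWS' [FORCE]. ROWS is JSON, a list of rows, each an object with "linear": the shift along the tool's x, y, z in m, a list of three; "dr": the turn, a rotation vector about the tool's x, y, z in degrees, a list of three; "hand": the gripper command: -1 is shut, 1 is fully open, values between are in proportion. A call has 1 to 10 rows; each row is the pose to reach, as a shift and turn from the pose commanded when the call began, along the tool's axes at that moment; what a row does not reach only later rows make up. A row lasts 1/12 s, in which the tool goes at most 41.7 mm and 7.16 degrees, less where a joint would pass 70% of its speed; a pose out of reach is approached as far as the arm can. A call with a gripper value outside its range is refused whole. The fingers move at their own pace and stop on an object; FORCE is the grip in N (left out, the last holds). Time passes only in rows, so rows that repeat a pose let the fingers close. It gives the time, the measured TCP pose, the force and the opening at its end, in the units of the state.
- bot.get_obs(): the state, without advancing time (a new reading comes with each control period).
- bot.read_camera(name): name is "scene" or "top" or "wrist"; returns the picture (384x512x3 uint8, blue, green, red); there is no depth.
- bot.camera_params(name): a dict with "K" (3x3 intrinsics, pixels), "R" (3x3) and "t" (3): a world point X has camera coordinates R X + t; the wrist camera has in their place "hand_eye" (4x4, takes a point from camera to tool coordinates, whose origin is the TCP and whose axes are the tool frame's). Camera axes: x right, y down, z forward; pixel columns grow to the right and rows downward; lengths in m; the calibration is good to about 2 mm. A picture is of the moment at which its call begins: read the wrist's pose just before it. camera_params takes no time and is no camera call.
- bot.hand_in(): hands the job in, once; it reports no verdict.
Trained networks look in the newest picture that a camera, given by its name, has taken for a name from the list of things; names that differ only in an ending like _2 or _b are one class to them, and where a whole thing is asked for, a point or a joint stands for the part that bears it (a point fixed in the world has none). Each returns a list of dicts, best first, with "score" (0 to 1); they miss things now and then, are a little off and sometimes report something else, mostly with a low value. They report only what shows in the picture. A call takes as long as a camera call.
- bot.search_frame(camera, target): "extent" ([left, top, right, bottom] in pixels, round what is visible of it).
- bot.cut_out(camera, target): "pixels" (384x512 bool, what is visible of it) and "extent" ([left, top, right, bottom] in pixels, round what is visible of it).
- bot.place_of(camera, target): "xy" ([column, row] in pixels: a listed point, or the origin of a listed thing).
The state is a dict: "t": time; "q": joint angles; "joint_vel": joint speeds; "joint_torque": joint torques, N m; "eef_pos": TCP position; "tool_rot": TCP orientation; "contact_force": force on the tool from outside, world axes, zero at the start; "torque": the same for the moment, N m; "gripper_width": opening from 0.0 (shut) to 1.0 (fully open).
Only numpy, scipy, OpenCV 4.12 (cv2) and the standard library are available. Lean on these libraries where they do the work, as an engineer would, in place of code of your own. Each camera call takes 0.05 s, during which the arm holds its last target. There are 200 camera calls.

## Working session

There is one attempt and no reset: what is moved stays moved. The work goes in short steps, Python scripts to look and compute and a shell command to move; the robot and the scene stay as the last step left them, time stands still between calls to the robot, and variables do not carry over. Pictures are saved under pics/ and viewed, about 8 in all and at most 12, crops included, and the job is handed in when it is done.

```bash
mkdir -p pics; cat > h.py <<'E'
import numpy as np, cv2
from station import bot
from scipy.spatial.transform import Rotation as Ro
def rot(o):
    w,x,y,z=o["tool_rot"]; return Ro.from_quat([x,y,z,w])
def ray(cam,px):
    p=bot.camera_params(cam);K,R,t=map(np.array,(p["K"],p["R"],p["t"]))
    d=R.T@np.linalg.solve(K,[px[0],px[1],1]); return -R.T@t,d
def onz(cam,px,z):
    c,d=ray(cam,px); return c+d*(z-c[2])/d[2]
def tri(a,b):
    A=[];B=[]
    for cam,px in (a,b):
        c,d=ray(cam,px);d/=np.linalg.norm(d);P=np.eye(3)-np.outer(d,d);A.append(P);B.append(P@c)
    A=np.vstack(A);B=np.hstack(B);s=np.linalg.lstsq(A,B,rcond=None);return s[0],np.sqrt(s[1])
E
python3 - <<'E'
from h import *
np.set_printoptions(precision=4,suppress=True)
o=bot.get_obs();print(o);print(rot(o).as_matrix())
ims=[]
for c in("scene","top"):
    im=bot.read_camera(c);cv2.imwrite(f"pics/{c}0.png",im)
    p=bot.camera_params(c);print(c,-np.array(p["R"]).T@np.array(p["t"]))
pts={}
for n in("box","hinge","rail","handle","grip","mug","squeeze","bowl"):
    for c in("scene","top"):
        r=bot.place_of(c,n)
        print(n,c,[(np.round(k["xy"],1),round(k["score"],2)) for k in r[:2]])
        if r: pts[n,c]=r[0]["xy"]
    if (n,"scene") in pts and (n,"top") in pts: print("  ",*tri(("scene",pts[n,"scene"]),("top",pts[n,"top"])))
E
```

```text
{'t': 0.0, 'q': array([-1.2701,  0.4778,  0.0223,  1.5565, -0.0115,  1.1093, -0.0831]), 'joint_vel': array([-0.0029,  0.0005, -0.0008, -0.0006, -0.0006, -0.0009,  0.0013]), 'joint_torque': array([ -0.0003, -59.6458,   1.6078, -28.1191,   0.0124,   0.0095,
        -0.    ]), 'eef_pos': array([0.2681, 0.6188, 0.2303]), 'tool_rot': array([-0.6917,  0.693 , -0.1436,  0.1434]), 'contact_force': array([0.6975, 0.9226, 0.4657]), 'torque': array([ 0.0121, -0.0307,  0.0435]), 'gripper_width': 0.9955229877575701}
[[ 0.9176 -0.0006  0.3975]
 [-0.3975 -0.0017  0.9176]
 [ 0.0001 -1.     -0.0019]]
scene [ 1.2545 -0.3864  0.6096]
top [ 0.4684 -0.0015  1.285 ]
box scene [(array([302.4, 224.2]), 0.75)]
box top [(array([219. , 177.6]), 0.83)]
   [ 0.6139  0.095  -0.0131] [0.003]
hinge scene [(array([328.1, 213.1]), 0.83)]
hinge top [(array([225.6, 133.9]), 0.65)]
   [0.7221 0.0761 0.1001] [0.0067]
rail scene [(array([248.9, 213.7]), 0.91)]
rail top [(array([272., 187.]), 0.79)]
   [ 0.5827 -0.0526  0.054 ] [0.001]
handle scene [(array([279.6, 164.1]), 0.75)]
handle top [(array([209.9, 228.8]), 0.97)]
   [0.4671 0.1087 0.0965] [0.003]
grip scene [(array([219.9, 199. ]), 0.68)]
grip top [(array([286.5, 217.1]), 0.44)]
   [ 0.5    -0.0929  0.0623] [0.0015]
mug scene [(array([118.8, 265.7]), 0.95)]
mug top [(array([383.2, 206.8]), 0.94)]
   [ 0.5337 -0.3737 -0.0153] [0.0023]
squeeze scene [(array([341.9, 163. ]), 0.55), (array([249.7, 215.5]), 0.43)]
squeeze top [(array([116.1, 241.5]), 0.94)]
   [0.4299 0.3766 0.0117] [0.0044]
bowl scene [(array([392. , 196.6]), 0.88)]
bowl top [(array([123.6, 161.6]), 0.77)]
   [0.6573 0.3668 0.0137] [0.0022]
```

```bash
python3 - <<'E'
from h import *
a=cv2.imread("pics/scene0.png");b=cv2.imread("pics/top0.png")
cv2.imwrite("pics/s1.png",cv2.resize(a[100:300,130:430],None,fx=2.6,fy=2.6,interpolation=cv2.INTER_CUBIC))
cv2.imwrite("pics/t1.png",cv2.resize(b[90:290,90:410],None,fx=2.5,fy=2.5,interpolation=cv2.INTER_CUBIC))
E
```

```text
(no output)
```

View pics/s1.png

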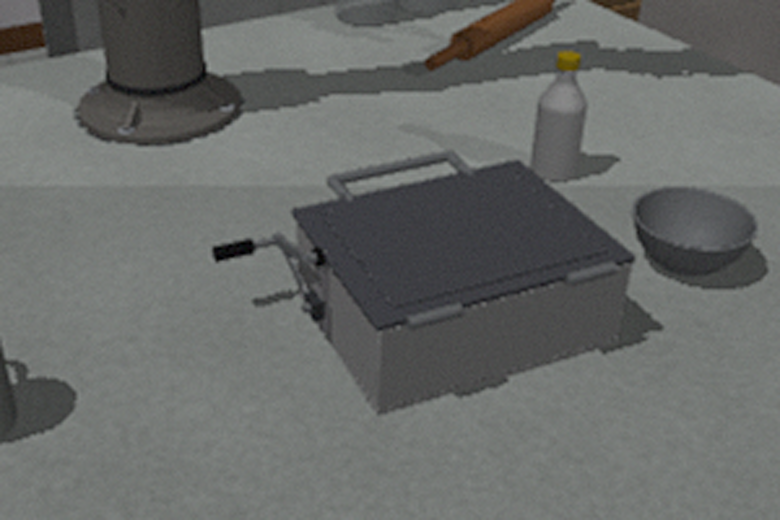

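View pics/t1.png

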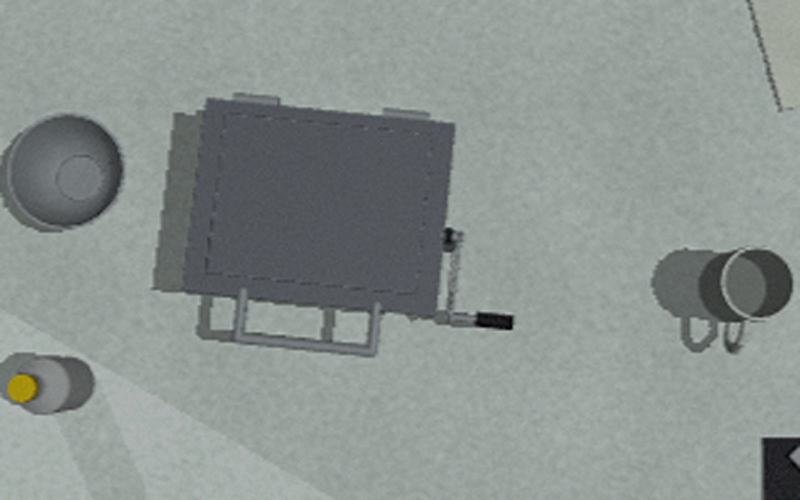

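Scene crop: shut lid, bar at the front (390,170), roller at (233,250), foot on the rail at (315,305). Top crop: lid corners (207,98), (455,124), (435,318), (185,290); bar from (240,341) to (376,353); roller at (494,321); mug at right (757,284).

```bash
python3 - <<'E'
from h import *
np.set_printoptions(precision=4,suppress=True)
f=lambda p,z:onz("top",(p[0]/2.5+90,p[1]/2.5+90),z)
C=[f(p,.105) for p in((207,98),(455,124),(435,318),(185,290))]
for c in C:print(c)
e=[C[0]-C[1],C[3]-C[2],C[0]-C[3],C[1]-C[2]]
for v in e: print(np.linalg.norm(v),np.degrees(np.arctan2(v[1],v[0])))
h=[f((240,341),.106),f((376,353),.106)];print(h,np.mean(h,0));v=h[0]-h[1];print(np.linalg.norm(v),np.degrees(np.arctan2(v[1],v[0])))
print("grip",f((494,321),.083))
yaw=np.radians(-6);yaw=yaw
m=np.mean(C,0);
print("lid centre",m)
E
```

```text
[0.7301 0.2119 0.105 ]
[ 0.7035 -0.051   0.105 ]
[ 0.4988 -0.0303  0.105 ]
[0.5266 0.2301 0.105 ]
0.26423801047677653 84.22177636480617
0.2618633198260322 83.90355507140399
0.2043619067129265 -5.092567398848938
0.20580166843047915 -5.759625579068093
[array([0.474 , 0.1716, 0.106 ]), array([0.4623, 0.0307, 0.106 ])] [0.4682 0.1011 0.106 ]
0.14140977381779904 85.26247101434693
grip [ 0.4965 -0.0933  0.083 ]
lid centre [0.6148 0.0902 0.105 ]
```

```bash
cat >> h.py <<'E'
np.set_printoptions(precision=4,suppress=True)
YAW=np.radians(-5.6)
U=np.array([np.cos(YAW),np.sin(YAW),0]);V=np.array([-U[1],U[0],0]);Z=np.array([0,0,1.])
O=np.array([.617,.0895,0])
def box(x,y,z): return O+x*U+y*V+z*Z
def tobox(p): d=np.asarray(p)-O; return np.array([d@U,d@V,d[2]])
def plan(p,tgt):  # tgt: TCP world; tool y down, z along +box x
    o=bot.get_obs();R=rot(o)
    D=Ro.from_matrix(np.column_stack([-V,-Z,U]))
    print("t",o["t"],"lin",R.inv().apply(np.asarray(tgt)-o["eef_pos"]),"dr",(R.inv()*D).as_rotvec(degrees=True))
def st():
    o=bot.get_obs();F=np.array(o["contact_force"])
    print("t %.2f"%o["t"],"tcp box mm",tobox(o["eef_pos"])*1e3,"F box",F@U,F@V,F[2],"w",round(o["gripper_width"],3))
E
python3 -m crank '[{"linear":[0.39,0,-0.394],"dr":[0,72.2,0],"hand":-0.15},{"linear":[0.39,0,-0.394],"dr":[0,72.2,0],"hand":-0.15},{"linear":[0.39,0,-0.394],"dr":[0,72.2,0],"hand":-0.15},{"linear":[0.39,0,-0.394],"dr":[0,72.2,0],"hand":-0.15},{"linear":[0.39,0,-0.394],"dr":[0,72.2,0],"hand":-0.15},{"linear":[0.39,0,-0.394],"dr":[0,72.2,0],"hand":-0.15},{"linear":[0.39,0,-0.394],"dr":[0,72.2,0],"hand":-0.15},{"linear":[0.39,0,-0.394],"dr":[0,72.2,0],"hand":-0.15},{"linear":[0.39,0,-0.394],"dr":[0,72.2,0],"hand":-0.15},{"linear":[0.39,0,-0.394],"dr":[0,72.2,0],"hand":-0.15}]' 20
python3 -c "
from h import *
st();plan(0,box(-.148,0,.2))"
```

```text
t: 1.73
eef_pos: [0.42, 0.2293, 0.2317]
tool_rot: [0.476, -0.476, 0.523, -0.523]
contact_force: [1.9, 0.3, 0.6]
gripper_width: 0.423
t 1.73 tcp box mm [-209.7311  119.8704  231.6655] F box 1.831472254581383 0.45058691232696985 0.5664088720289459 w 0.423
t 1.7333 lin [0.1201 0.0316 0.0613] dr [-0.0231  0.2125 -0.0547]
```

```bash

python3 -m crank '[{"linear":[0.04,0.01,0.02],"dr":[0,0,0],"hand":-0.15},{"linear":[0.08,0.02,0.04],"dr":[0,0,0],"hand":-0.15},{"linear":[0.12,0.031,0.061],"dr":[0,0.2,0],"hand":-0.15},{"linear":[0.12,0.031,0.061],"dr":[0,0.2,0],"hand":-0.15},{"linear":[0.12,0.031,0.061],"dr":[0,0.2,0],"hand":-0.15},{"linear":[0.12,0.031,0.061],"dr":[0,0.2,0],"hand":-0.15}]'
python3 - <<'E'
from h import *
st()
o=bot.get_obs();im=bot.read_camera("wrist");p=bot.camera_params("wrist");print(p)
r=bot.place_of("wrist","handle");print(r)
H=np.array(p["hand_eye"]);K=np.array(p["K"])
for k in r[:1]:
    d=np.linalg.solve(K,[*k["xy"],1]);R=rot(o).as_matrix()
    c=R@H[:3,3]+o["eef_pos"];d=R@H[:3,:3]@d;w=c+d*(.1-c[2])/d[2];print(w,tobox(w))
cv2.imwrite("pics/w1.png",im)
E
```

```text
t: 2.23
eef_pos: [0.4699, 0.1058, 0.2003]
tool_rot: [0.476, -0.476, 0.523, -0.523]
contact_force: [-0.0, 0.4, -0.3]
gripper_width: 0.427
t 2.23 tcp box mm [-147.9779    1.8474  200.3389] F box -0.049688503762233195 0.388710614873757 -0.3190444555143584 w 0.427
{'K': array([[315.3186,   0.    , 253.3143],
       [  0.    , 315.3186, 190.6931],
       [  0.    ,   0.    ,   1.    ]]), 'hand_eye': array([[ 0.0008,  0.9658,  0.2592, -0.0654],
       [-0.0007, -0.2592,  0.9658, -0.1417],
       [ 1.    , -0.001 ,  0.0005, -0.0005],
       [ 0.    ,  0.    ,  0.    ,  1.    ]])}
[{'xy': [253.9, 191.2], 'score': 0.65}]
[0.47   0.1058 0.1   ] [-0.1479  0.0019  0.1   ]
```

View pics/w1.png

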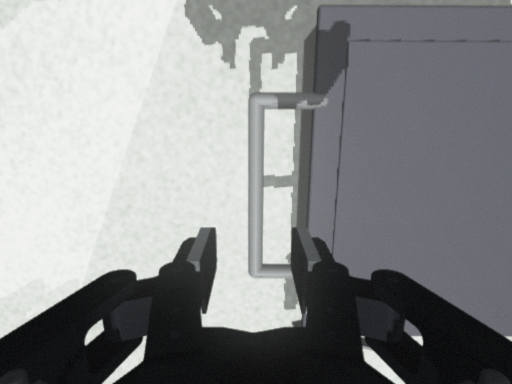

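The bar runs straight up the picture at column ~256 (rows 95 to 272), between the fingers (205 and 297), with the lid edge at ~310. Yaw and position look right, so I'll descend.

```bash

python3 -m crank '[{"linear":[0,0.03,0.001],"dr":[0,0,0],"hand":-0.15},{"linear":[0,0.06,0.001],"dr":[0,0,0],"hand":-0.15},{"linear":[0,0.09,0.001],"dr":[0,0,0],"hand":-0.15},{"linear":[0,0.11,0.001],"dr":[0,0,0],"hand":-0.15},{"linear":[0,0.12,0.001],"dr":[0,0,0],"hand":-0.15},{"linear":[0,0.12,0.001],"dr":[0,0,0],"hand":-0.15},{"linear":[0,0.12,0.001],"dr":[0,0,0],"hand":-0.15}]' 20; python3 -c "
from h import *
st()"
```

```text
t: 2.92
eef_pos: [0.4709, 0.1071, 0.0807]
tool_rot: [0.477, -0.477, 0.522, -0.522]
contact_force: [0.2, 0.3, 0.5]
gripper_width: 0.426
t 2.92 tcp box mm [-147.0774    3.2897   80.721 ] F box 0.19778645622068655 0.30066171582736395 0.5102412152872404 w 0.426
```

```bash

python3 -m crank '[{"linear":[0,0,0],"dr":[0,0,0],"hand":-1},{"linear":[0,0,0],"dr":[0,0,0],"hand":-1},{"linear":[0,0,0],"dr":[0,0,0],"hand":-1},{"linear":[0,0,0],"dr":[0,0,0],"hand":-1},{"linear":[0,0,0],"dr":[0,0,0],"hand":-1},{"linear":[0,0,0],"dr":[0,0,0],"hand":-1}]' 25; python3 -c "
from h import *
st()"
```

```text
t: 3.42
eef_pos: [0.4718, 0.1068, 0.0816]
tool_rot: [-0.478, 0.476, -0.522, 0.522]
contact_force: [-1.2, 0.8, 7.5]
gripper_width: 0.127
t 3.42 tcp box mm [-146.1935    3.0655   81.6383] F box -1.2759662918594918 0.7178881006087408 7.546947945095426 w 0.127
```

```bash

python3 -m crank '[{"linear":[0,-0.0124,0.0003],"dr":[0,0,0],"hand":-1},{"linear":[0,-0.0248,0.0012],"dr":[0,0,0],"hand":-1},{"linear":[0,-0.0395,0.0032],"dr":[0,0,0],"hand":-1},{"linear":[0,-0.0541,0.006],"dr":[0,0,0],"hand":-1},{"linear":[0,-0.0685,0.0097],"dr":[0,0,0],"hand":-1},{"linear":[0,-0.0827,0.0142],"dr":[0,0,0],"hand":-1},{"linear":[0,-0.0966,0.0196],"dr":[0,0,0],"hand":-1},{"linear":[0,-0.1101,0.0257],"dr":[0,0,0],"hand":-1},{"linear":[0,-0.1189,0.0304],"dr":[0,0,0],"hand":-1},{"linear":[0,-0.1189,0.0304],"dr":[0,0,0],"hand":-1}]' 25; python3 -c "
from h import *
st()"
```

```text
t: 4.25
eef_pos: [0.5005, 0.1039, 0.2007]
tool_rot: [0.477, -0.477, 0.523, -0.522]
contact_force: [-6.8, 3.7, 1.7]
gripper_width: 0.125
t 4.25 tcp box mm [-117.3254    2.9713  200.6628] F box -7.10153143150828 2.9713141593318273 1.6928309292676915 w 0.125
```

```bash

python3 -m crank '[{"linear":[0,-0.0128,0.006],"dr":[0,0,0],"hand":-1},{"linear":[0,-0.0252,0.0138],"dr":[0,0,0],"hand":-1},{"linear":[0,-0.037,0.0228],"dr":[0,0,0],"hand":-1},{"linear":[0,-0.0483,0.0325],"dr":[0,0,0],"hand":-1},{"linear":[0,-0.059,0.0429],"dr":[0,0,0],"hand":-1},{"linear":[0,-0.069,0.0538],"dr":[0,0,0],"hand":-1},{"linear":[0,-0.0784,0.0654],"dr":[0,0,0],"hand":-1},{"linear":[0,-0.0828,0.0714],"dr":[0,0,0],"hand":-1},{"linear":[0,-0.0828,0.0714],"dr":[0,0,0],"hand":-1}]' 25; python3 - <<'E'
from h import *
st()
im=bot.read_camera("scene");cv2.imwrite("pics/s2.png",cv2.resize(im[50:300,130:430],None,fx=2.4,fy=2.4,interpolation=cv2.INTER_CUBIC))
for n in("grip","rail","knee","handle"):
  r=bot.place_of("scene",n) if n!="knee" else []
  print(n,r)
E
```

```text
t: 5.0
eef_pos: [0.572, 0.0969, 0.2845]
tool_rot: [0.477, -0.476, 0.523, -0.522]
contact_force: [-12.6, 1.1, 14.8]
gripper_width: 0.13
t 5.00 tcp box mm [-45.5072   2.9451 284.5079] F box -12.683655102771622 -0.14269821066500232 14.813189598860372 w 0.13
grip [{'xy': [227.2, 192.9], 'score': 0.49}]
rail [{'xy': [247.7, 216.9], 'score': 0.94}]
knee []
handle [{'xy': [302.4, 108.1], 'score': 0.6}]
```

View pics/s2.png

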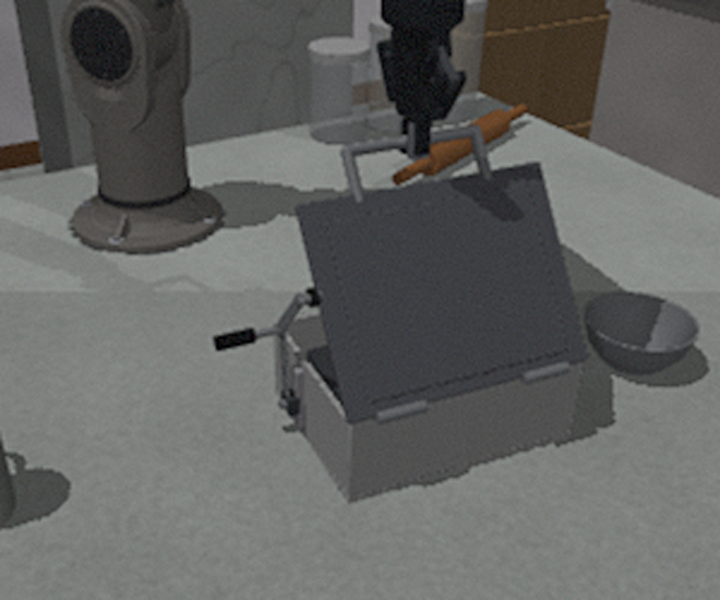

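Lid about 0.95 rad up and the stay still bent: knee at (280,330), upper pin (312,297), foot (290,405). The wrist force is almost purely radial, so I'll shift outward along the lid before going on.

```bash

python3 -m crank '[{"linear":[0,-0.0012,-0.0009],"dr":[0,0,0],"hand":-1},{"linear":[0,-0.0024,-0.0018],"dr":[0,0,0],"hand":-1},{"linear":[0,-0.0024,-0.0018],"dr":[0,0,0],"hand":-1}]' 20; python3 -c "
from h import *
st()"
```

```text
t: 5.45
eef_pos: [0.5709, 0.097, 0.284]
tool_rot: [-0.477, 0.476, -0.522, 0.523]
contact_force: [3.7, -0.2, -5.1]
gripper_width: 0.131
t 5.45 tcp box mm [-46.6566   2.9155 283.9528] F box 3.6546343477393015 0.19885795630410016 -5.098050020183886 w 0.131
```

```bash

python3 -m crank '[{"linear":[0,-0.0025,0.0045],"dr":[0,0,0],"hand":-1},{"linear":[0,-0.0053,0.0085],"dr":[0,0,0],"hand":-1},{"linear":[0,-0.0075,0.012],"dr":[0,0,0],"hand":-1},{"linear":[0,-0.0094,0.0147],"dr":[0,0,0],"hand":-1},{"linear":[0,-0.0094,0.0147],"dr":[0,0,0],"hand":-1}]' 20; cat >> h.py <<'E'
def arc(Cx=101.8,Cz=85.):
    o=bot.get_obs();b=tobox(o["eef_pos"])*1e3;F=np.array(o["contact_force"]);f=np.array([F@U,F[2]])
    th=np.arctan2(b[2]-Cz,Cx-b[0]);r=np.array([-np.cos(th),np.sin(th)]);tg=np.array([np.sin(th),np.cos(th)])
    print("t %.2f th %.4f r %.1f Frad %.1f Ftan %.1f Fy %.1f  tang step 1mm: y %.3f z %.3f"%(o["t"],th,np.hypot(Cx-b[0],b[2]-Cz),f@r,f@tg,F@V,-tg[1],tg[0]),"M",np.array(o["torque"]),"w",round(o["gripper_width"],3))
E
python3 -c "
from h import *
arc()"
```

```text
t: 5.87
eef_pos: [0.5859, 0.0955, 0.2946]
tool_rot: [-0.477, 0.476, -0.522, 0.523]
contact_force: [-2.5, 0.0, 1.6]
gripper_width: 0.128
t 5.87 th 1.0043 r 248.4 Frad 2.7 Ftan -1.2 Fy -0.2  tang step 1mm: y -0.537 z 0.844 M [ 0.1181  0.6351 -0.0961] w 0.128
```

```bash

python3 -m crank '[{"linear":[0,-0.0015,0.002],"dr":[0,0,0],"hand":-1},{"linear":[0,-0.0029,0.0043],"dr":[0,0,0],"hand":-1},{"linear":[0,-0.0043,0.0067],"dr":[0,0,0],"hand":-1},{"linear":[0,-0.0043,0.0067],"dr":[0,0,0],"hand":-1}]' 20;python3 -c "
from h import *
arc()"
python3 -m crank '[{"linear":[0,-0.0008,0.0013],"dr":[0,0,0],"hand":-1},{"linear":[0,-0.0015,0.0026],"dr":[0,0,0],"hand":-1},{"linear":[0,-0.0015,0.0026],"dr":[0,0,0],"hand":-1}]' 20;python3 -c "
from h import *
arc()"
```

```text
t: 6.2
eef_pos: [0.5924, 0.0949, 0.2986]
tool_rot: [-0.477, 0.476, -0.522, 0.523]
contact_force: [-1.5, -0.3, 2.2]
gripper_width: 0.129
t 6.20 th 1.0349 r 248.4 Frad 2.6 Ftan -0.1 Fy -0.4  tang step 1mm: y -0.511 z 0.860 M [0.0129 0.5313 0.0262] w 0.129
t: 6.45
eef_pos: [0.5945, 0.0946, 0.2999]
tool_rot: [-0.477, 0.476, -0.522, 0.523]
contact_force: [-1.4, -0.1, 4.4]
gripper_width: 0.126
t 6.45 th 1.0451 r 248.4 Frad 4.5 Ftan 1.1 Fy -0.2  tang step 1mm: y -0.502 z 0.865 M [-0.072   0.6957 -0.054 ] w 0.126
```

```bash

python3 -m crank '[{"linear":[0,-0.0010,0.0012],"dr":[0,0,0],"hand":-1},{"linear":[0,-0.0018,0.0025],"dr":[0,0,0],"hand":-1},{"linear":[0,-0.0018,0.0025],"dr":[0,0,0],"hand":-1}]' 20;python3 - <<'E'
from h import *
arc()
im=bot.read_camera("scene");c=cv2.resize(im[130:240,200:300],None,fx=5,fy=5,interpolation=cv2.INTER_CUBIC);cv2.imwrite("pics/s3.png",c)
p=bot.camera_params("scene")
for z in(.04,.05,.06):
    X=box(-.02,-.146,z);q=np.array(p["K"])@(np.array(p["R"])@X+p["t"]);q=q[:2]/q[2];print(z,q,(q-[200,130])*5)
E
```

```text
t: 6.7
eef_pos: [0.5972, 0.0944, 0.3015]
tool_rot: [-0.477, 0.476, -0.522, 0.523]
contact_force: [-1.2, -1.0, 2.0]
gripper_width: 0.125
t 6.70 th 1.0578 r 248.5 Frad 2.2 Ftan 0.0 Fy -1.1  tang step 1mm: y -0.491 z 0.871 M [-0.1796  0.3483 -0.0855] w 0.125
0.04 [248.3082 218.3823] [241.5412 441.9115]
0.05 [248.2357 215.1907] [241.1783 425.9536]
0.06 [248.1622 211.9617] [240.8112 409.8087]
```

View pics/s3.png

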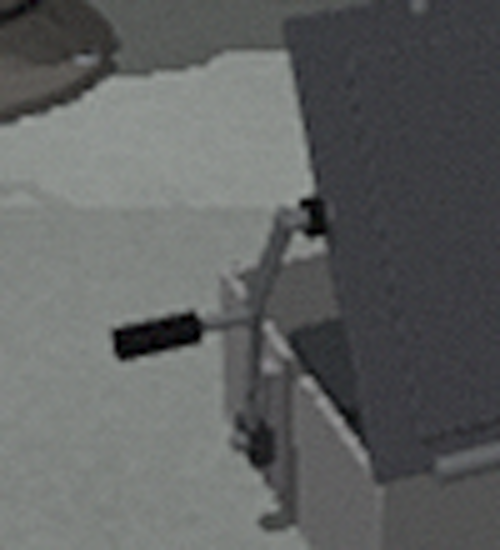

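Crop: foot pin at (245,437), knee (255,322), upper pin (290,218). The stay is bent only about 14°, and the foot is low (about 43 mm), so taut should come near 1.07–1.09 rad. Small steps from here.

```bash

python3 -m crank '[{"linear":[0,-0.0006,0.0009],"dr":[0,0,0],"hand":-1},{"linear":[0,-0.0011,0.0017],"dr":[0,0,0],"hand":-1},{"linear":[0,-0.0011,0.0017],"dr":[0,0,0],"hand":-1}]' 20;python3 -c "
from h import *
arc()"
```

```text
t: 7.0
eef_pos: [0.5987, 0.0943, 0.3024]
tool_rot: [-0.477, 0.477, -0.522, 0.523]
contact_force: [-0.4, -1.3, 0.2]
gripper_width: 0.126
t 7.00 th 1.0648 r 248.6 Frad 0.3 Ftan -0.1 Fy -1.3  tang step 1mm: y -0.485 z 0.875 M [-0.2229  0.1248 -0.106 ] w 0.126
```

```bash

python3 -m crank '[{"linear":[0,-0.0006,0.0009],"dr":[0,0,0],"hand":-1},{"linear":[0,-0.0011,0.0017],"dr":[0,0,0],"hand":-1},{"linear":[0,-0.0011,0.0017],"dr":[0,0,0],"hand":-1}]' 20;python3 -c "
from h import *
arc()"
```

```text
t: 7.25
eef_pos: [0.6007, 0.094, 0.3037]
tool_rot: [-0.477, 0.476, -0.522, 0.523]
contact_force: [2.0, -2.0, -1.1]
gripper_width: 0.126
t 7.25 th 1.0743 r 248.7 Frad -2.1 Ftan 1.4 Fy -1.8  tang step 1mm: y -0.476 z 0.879 M [-0.3362 -0.2926 -0.089 ] w 0.126
```

```bash

python3 -m crank '[{"linear":[0,-0.0003,0.0009],"dr":[0,0,0],"hand":-1},{"linear":[0,-0.0006,0.0018],"dr":[0,0,0],"hand":-1},{"linear":[0,-0.0006,0.0018],"dr":[0,0,0],"hand":-1}]' 20;python3 -c "
from h import *
arc()"
```

```text
t: 7.5
eef_pos: [0.6012, 0.094, 0.304]
tool_rot: [0.476, -0.477, 0.523, -0.522]
contact_force: [-3.6, -1.1, 1.3]
gripper_width: 0.123
t 7.50 th 1.0766 r 248.8 Frad 2.8 Ftan -2.5 Fy -1.4  tang step 1mm: y -0.474 z 0.880 M [-0.3467  0.8631 -0.0439] w 0.123
```

```bash

python3 -m crank '[{"linear":[0,-0.0004,0.0008],"dr":[0,0,0],"hand":-1},{"linear":[0,-0.0007,0.0016],"dr":[0,0,0],"hand":-1},{"linear":[0,-0.0007,0.0016],"dr":[0,0,0],"hand":-1}]' 20;python3 -c "
from h import *
arc()"
```

```text
t: 7.75
eef_pos: [0.6022, 0.0939, 0.3045]
tool_rot: [0.476, -0.477, 0.523, -0.522]
contact_force: [-4.7, -1.5, 1.6]
gripper_width: 0.126
t 7.75 th 1.0813 r 248.8 Frad 3.6 Ftan -3.3 Fy -1.9  tang step 1mm: y -0.470 z 0.883 M [-0.4006  1.1983 -0.0699] w 0.126
```

```bash

python3 -m crank '[{"linear":[0,-0.0004,0.0006],"dr":[0,0,0],"hand":-1},{"linear":[0,-0.0005,0.0009],"dr":[0,0,0],"hand":-1},{"linear":[0,-0.0005,0.0009],"dr":[0,0,0],"hand":-1}]' 20;python3 - <<'E'
from h import *
arc()
im=bot.read_camera("scene");c=cv2.resize(im[130:240,200:300],None,fx=5,fy=5,interpolation=cv2.INTER_CUBIC);cv2.imwrite("pics/s4.png",c)
E
```

```text
t: 8.0
eef_pos: [0.603, 0.0938, 0.3049]
tool_rot: [0.476, -0.478, 0.523, -0.521]
contact_force: [-5.3, -2.1, 1.9]
gripper_width: 0.131
t 8.00 th 1.0848 r 248.7 Frad 4.0 Ftan -3.6 Fy -2.6  tang step 1mm: y -0.467 z 0.884 M [-0.3501  1.1697 -0.0434] w 0.131
```

View pics/s4.png

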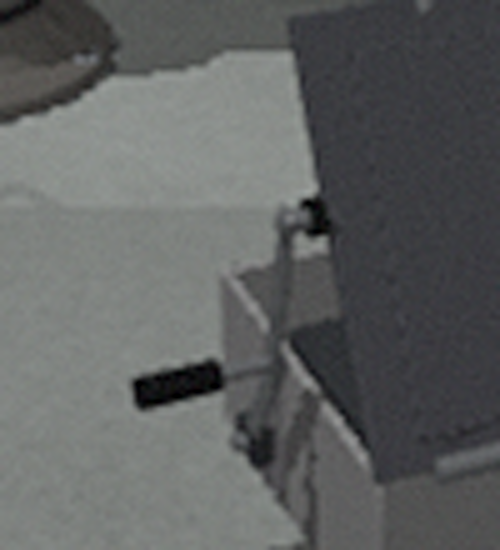

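The roller moved from (157,335) to (178,385), and the knee (277,370) is now behind the line foot (245,437) to upper pin (290,218). It has snapped past straight, so I'll lower onto the stay.

```bash

python3 -m crank '[{"linear":[0,0.0008,-0.0018],"dr":[0,0,0],"hand":-1},{"linear":[0,0.0018,-0.0036],"dr":[0,0,0],"hand":-1},{"linear":[0,0.0028,-0.0054],"dr":[0,0,0],"hand":-1},{"linear":[0,0.0037,-0.007],"dr":[0,0,0],"hand":-1},{"linear":[0,0.0037,-0.007],"dr":[0,0,0],"hand":-1}]' 20;python3 -c "
from h import *
arc()"
```

```text
t: 8.47
eef_pos: [0.5974, 0.0944, 0.3019]
tool_rot: [-0.477, 0.476, -0.522, 0.523]
contact_force: [-3.5, -1.9, 1.1]
gripper_width: 0.126
t 8.47 th 1.0592 r 248.7 Frad 2.6 Ftan -2.3 Fy -2.2  tang step 1mm: y -0.490 z 0.872 M [-0.4285  0.6344 -0.0794] w 0.126
```

```bash

python3 -m crank '[{"linear":[0,0.0006,-0.001],"dr":[0,0,0],"hand":-1},{"linear":[0,0.001,-0.0018],"dr":[0,0,0],"hand":-1},{"linear":[0,0.001,-0.0018],"dr":[0,0,0],"hand":-1}]' 20;python3 -c "
from h import *
arc()"
```

```text
t: 8.72
eef_pos: [0.5962, 0.0945, 0.3011]
tool_rot: [-0.477, 0.476, -0.522, 0.523]
contact_force: [-2.3, -2.9, 3.4]
gripper_width: 0.128
t 8.72 th 1.0536 r 248.7 Frad 4.0 Ftan -0.1 Fy -3.1  tang step 1mm: y -0.494 z 0.869 M [-0.5542  0.2921 -0.0207] w 0.128
```

```bash

python3 -m crank '[{"linear":[0,0.0004,-0.001],"dr":[0,0,0],"hand":-1},{"linear":[0,0.0008,-0.0018],"dr":[0,0,0],"hand":-1},{"linear":[0,0.0008,-0.0018],"dr":[0,0,0],"hand":-1}]' 20;python3 -c "
from h import *
arc()"
```

```text
t: 8.97
eef_pos: [0.5947, 0.0947, 0.3003]
tool_rot: [-0.477, 0.476, -0.522, 0.523]
contact_force: [1.1, -3.2, 2.5]
gripper_width: 0.13
t 8.97 th 1.0465 r 248.7 Frad 1.4 Ftan 2.5 Fy -3.1  tang step 1mm: y -0.501 z 0.866 M [-0.5865 -0.3512 -0.0872] w 0.13
```

```bash

python3 -m crank '[{"linear":[0,0.0005,-0.0009],"dr":[0,0,0],"hand":-1},{"linear":[0,0.0005,-0.0009],"dr":[0,0,0],"hand":-1}]' 20;python3 -c "
from h import *
arc()"
```

```text
t: 9.13
eef_pos: [0.5938, 0.0948, 0.2998]
tool_rot: [-0.477, 0.476, -0.522, 0.523]
contact_force: [4.2, -3.8, 3.4]
gripper_width: 0.129
t 9.13 th 1.0422 r 248.7 Frad 0.6 Ftan 5.7 Fy -3.3  tang step 1mm: y -0.504 z 0.864 M [-0.6831 -0.7287 -0.09  ] w 0.129
```

```bash

python3 -m crank '[{"linear":[0,-0.0006,0.0012],"dr":[0,0,0],"hand":-1},{"linear":[0,-0.0006,0.0012],"dr":[0,0,0],"hand":-0.7},{"linear":[0,-0.0006,0.0012],"dr":[0,0,0],"hand":-0.15},{"linear":[0,-0.0006,0.0012],"dr":[0,0,0],"hand":-0.15},{"linear":[0,-0.0006,0.0012],"dr":[0,0,0],"hand":-0.15},{"linear":[0,-0.0006,0.0012],"dr":[0,0,0],"hand":-0.15}]' 20;python3 -c "
from h import *
arc();st()"
```

```text
t: 9.63
eef_pos: [0.5936, 0.0955, 0.2995]
tool_rot: [0.477, -0.477, 0.523, -0.522]
contact_force: [0.5, -0.6, -0.5]
gripper_width: 0.424
t 9.63 th 1.0407 r 248.6 Frad -0.8 Ftan 0.2 Fy -0.6  tang step 1mm: y -0.506 z 0.863 M [ 0.0244 -0.0243 -0.0104] w 0.424
t 9.63 tcp box mm [-23.8888   3.6462 299.4783] F box 0.5883114539374125 -0.566265770202581 -0.5258559867373371 w 0.424
```

```bash

python3 -m crank '[{"linear":[0,-0.02,0.0],"dr":[0,0,0],"hand":-0.15},{"linear":[0,-0.045,0.0],"dr":[0,0,0],"hand":-0.15},{"linear":[0,-0.07,0],"dr":[0,0,0],"hand":-0.15},{"linear":[0,-0.07,0],"dr":[0,0,0],"hand":-0.15},{"linear":[0,-0.07,0],"dr":[0,0,0],"hand":-0.15},{"linear":[0,-0.07,0],"dr":[0,0,0],"hand":-0.15}]' 20;python3 - <<'E'
from h import *
st()
for c in("scene","top"):
    im=bot.read_camera(c);cv2.imwrite(f"pics/{c}5.png",im)
    for n in("grip","handle"):
        print(c,n,[(k["xy"],k["score"]) for k in bot.place_of(c,n)[:2]])
    print(c,[(k["extent"],k["score"]) for k in bot.cut_out(c,"grip")[:2]])
im=cv2.imread("pics/scene5.png")
a=cv2.resize(im[50:260,190:360],(480,593),interpolation=cv2.INTER_CUBIC)
b=cv2.imread("pics/top5.png")[130:280,220:300];b=cv2.resize(b,(316,593),interpolation=cv2.INTER_CUBIC)
cv2.imwrite("pics/c5.png",np.hstack([a,b]))
E
```

```text
t: 10.13
eef_pos: [0.5937, 0.0951, 0.3693]
tool_rot: [0.476, -0.477, 0.523, -0.522]
contact_force: [-1.2, 0.5, -0.4]
gripper_width: 0.424
t 10.13 tcp box mm [-23.7691   3.2887 369.2887] F box -1.2728319146631886 0.3926033181257135 -0.3653720036978985 w 0.424
scene grip [([235.1, 208.1], 0.71), ([390.3, 198.6], 0.48)]
scene handle [([306.9, 105.9], 0.78)]
scene [([227.5, 205.3, 257.5, 214.4], 0.71)]
top grip [([293.6, 165.2], 0.64)]
top handle [([207.9, 168.5], 0.73)]
top [([280.1, 164.3, 302.3, 171.6], 0.65)]
```

View pics/c5.png

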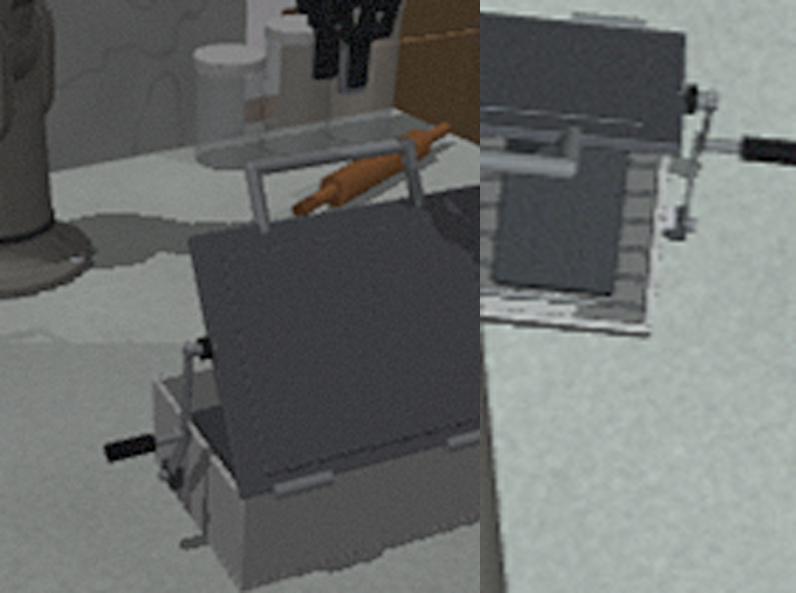

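Lid stands open alone, gripper clear; the roller is at (130,447) in the left crop and (≥742,151) in the right one.

```bash
python3 - <<'E'
from h import *
for s in((235.1,208.1),(236,208.6)):
  for t in((293.6,165.2),(294.3,168.6)):
    X,e=tri(("scene",s),("top",t));print(tobox(X),e)
for c,px in(("scene",(236,208.6)),("top",(294.3,168.6))):
    print(tobox(onz(c,px,.12)))
# scene ray at box y=-.196
c,d=ray("scene",(236,208.6));s=(-.196-(c-O)@V)/(d@V);print(tobox(c+s*d))
def knee(th,zf):
    p=np.array([100-120*np.cos(th),100+120*np.sin(th)]);f=np.array([-20,zf]);v=p-f;L=np.linalg.norm(v);h=np.sqrt(max(0,87.5**2-L*L/4));return f+v/2+h*np.array([v[1],-v[0]])/L,L
for zf in(40,43,46):print(zf,*knee(1.04,zf))
E
```

```text
[ 0.0345 -0.1954  0.1217] [0.0031]
[ 0.0273 -0.1958  0.1171] [0.0007]
[ 0.035  -0.1945  0.1204] [0.0017]
[ 0.0278 -0.195   0.1158] [0.0021]
[ 0.034  -0.1954  0.12  ]
[ 0.0267 -0.1961  0.12  ]
[ 0.0357 -0.196   0.1213]
40 [ 18.8566 118.3991] 173.89501851404503
43 [ 26.9084 116.8638] 171.07760350316127
46 [ 32.1255 116.2793] 168.26650105344692
```

```bash

python3 -m crank '[{"linear":[0.035,0,0.01],"dr":[0,0,0],"hand":0.3},{"linear":[0.07,0,0.02],"dr":[0,0,0],"hand":0.3},{"linear":[0.105,0,0.03],"dr":[0,0,0],"hand":0.3},{"linear":[0.14,0,0.04],"dr":[0,0,0],"hand":0.3},{"linear":[0.17,0,0.05],"dr":[0,0,0],"hand":0.3},{"linear":[0.205,0,0.052],"dr":[0,0,0],"hand":0.3},{"linear":[0.205,0.03,0.052],"dr":[0,0,0],"hand":0.3},{"linear":[0.205,0.07,0.052],"dr":[0,0,0],"hand":0.3},{"linear":[0.205,0.09,0.052],"dr":[0,0,0],"hand":0.3},{"linear":[0.205,0.09,0.052],"dr":[0,0,0],"hand":0.3}]' 20;python3 - <<'E'
from h import *
st();plan(0,box(.028,-.202,.098))
o=bot.get_obs();im=bot.read_camera("wrist");p=bot.camera_params("wrist")
r=bot.place_of("wrist","grip");print(r)
H=np.array(p["hand_eye"]);K=np.array(p["K"])
for k in r[:2]:
    d=np.linalg.solve(K,[*k["xy"],1]);R=rot(o).as_matrix()
    c=R@H[:3,3]+o["eef_pos"];d=R@H[:3,:3]@d;w=c+d*(.117-c[2])/d[2];print(w,tobox(w))
cv2.imwrite("pics/w2.png",im)
E
```

```text
t: 11.37
eef_pos: [0.6243, -0.1132, 0.2747]
tool_rot: [0.474, -0.479, 0.525, -0.52]
contact_force: [-0.7, -0.4, -1.6]
gripper_width: 0.65
t 11.37 tcp box mm [  27.0841 -201.0378  274.7321] F box -0.68632295884903 -0.48663114324775136 -1.6178232089923632 w 0.65
t 11.3667 lin [0.001  0.1767 0.0025] dr [0.5178 0.3493 0.0006]
[{'xy': [254.8, 166.5], 'score': 0.71}]
[ 0.6248 -0.104   0.117 ] [ 0.0267 -0.1918  0.117 ]
```

View pics/w2.png

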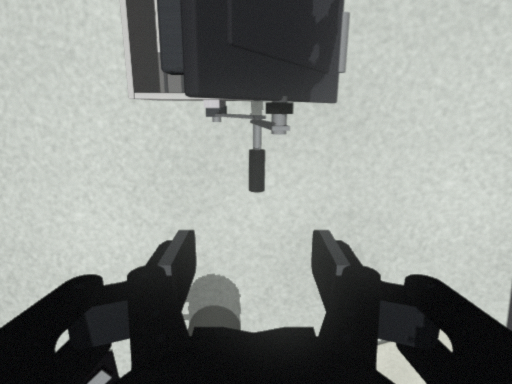

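Roller in the wrist view is at (257,171), centred between the fingers; the upper pin's end at (281,133) is about 5 mm clear of the gripper body. Descend and hold until 2 s have passed.

```bash

python3 -m crank '[{"linear":[0.002,0.03,0.0015],"dr":[0.5,0.35,0],"hand":0.3},{"linear":[0.002,0.06,0.0015],"dr":[0.5,0.35,0],"hand":0.3},{"linear":[0.002,0.09,0.0015],"dr":[0.5,0.35,0],"hand":0.3},{"linear":[0.002,0.12,0.0015],"dr":[0.5,0.35,0],"hand":0.3},{"linear":[0.002,0.145,0.0015],"dr":[0.5,0.35,0],"hand":0.3},{"linear":[0.002,0.165,0.0015],"dr":[0.5,0.35,0],"hand":0.3},{"linear":[0.002,0.177,0.0015],"dr":[0.5,0.35,0],"hand":0.3},{"linear":[0.002,0.177,0.0015],"dr":[0.5,0.35,0],"hand":0.3},{"linear":[0.002,0.177,0.0015],"dr":[0.5,0.35,0],"hand":0.3},{"linear":[0.002,0.177,0.0015],"dr":[0.5,0.35,0],"hand":0.3}]' 20;python3 - <<'E'
from h import *
st();bot.read_camera("scene")
print([(k["xy"],k["score"]) for k in bot.place_of("scene","handle")[:1]],[(k["xy"],k["score"]) for k in bot.place_of("scene","grip")[:1]])
plan(0,box(.0285,-.203,.098))
E
```

```text
t: 12.3
eef_pos: [0.6302, -0.1166, 0.1052]
tool_rot: [-0.478, 0.472, -0.521, 0.527]
contact_force: [0.0, 0.2, 0.5]
gripper_width: 0.649
t 12.30 tcp box mm [  33.2402 -203.8281  105.2031] F box 0.009790016321632733 0.24603738500003616 0.5081616073100697 w 0.649
[([307.6, 102.2], 0.62)] [([235.7, 210.1], 0.57)]
t 12.45 lin [-0.0007  0.0066 -0.0042] dr [-0.6574  0.0091 -0.0136]
```

```bash

python3 -m crank '[{"linear":[-0.001,0.0065,-0.004],"dr":[-0.6,0,0],"hand":0.3},{"linear":[-0.001,0.0065,-0.004],"dr":[-0.6,0,0],"hand":0.3},{"linear":[-0.001,0.0065,-0.004],"dr":[-0.6,0,0],"hand":0.3}]' 30;python3 -c "
from h import *
st()"
python3 -m crank '[{"linear":[0,0,0],"dr":[0,0,0],"hand":-1},{"linear":[0,0,0],"dr":[0,0,0],"hand":-1},{"linear":[0,0,0],"dr":[0,0,0],"hand":-1},{"linear":[0,0,0],"dr":[0,0,0],"hand":-1},{"linear":[0,0,0],"dr":[0,0,0],"hand":-1},{"linear":[0,0,0],"dr":[0,0,0],"hand":-1}]' 30;python3 -c "
from h import *
st()"
```

```text
t: 12.7
eef_pos: [0.6243, -0.1145, 0.0961]
tool_rot: [0.474, -0.476, 0.525, -0.523]
contact_force: [-0.2, 0.2, 0.8]
gripper_width: 0.65
t 12.70 tcp box mm [  27.1356 -202.3092   96.1004] F box -0.19510033784824 0.20089945527256875 0.7975992641547538 w 0.65
t: 13.2
eef_pos: [0.6251, -0.1149, 0.0966]
tool_rot: [0.475, -0.475, 0.524, -0.524]
contact_force: [1.7, -1.3, -1.4]
gripper_width: 0.175
t 13.20 tcp box mm [  28.0164 -202.6291   96.5884] F box 1.8507804991526353 -1.1660912876922354 -1.358523506167649 w 0.175
```

```bash
cat >> h.py <<'E'
def kn(Cx=-18.2,Cz=22.3):
    o=bot.get_obs();b=tobox(o["eef_pos"])*1e3;F=np.array(o["contact_force"]);f=np.array([F@U,F[2]])
    ph=np.arctan2(b[0]-Cx,b[2]-Cz);r=np.array([np.sin(ph),np.cos(ph)]);tg=np.array([-np.cos(ph),np.sin(ph)])
    print("t %.2f phi %.3f r %.1f Frad %.1f Ffwd %.1f Fy %.1f"%(o["t"],ph,np.hypot(b[0]-Cx,b[2]-Cz),f@r,f@tg,F@V),b,"w",round(o["gripper_width"],3))
E
python3 -m crank '[{"linear":[0,-0.0012,-0.002],"dr":[0,0,0],"hand":-1},{"linear":[0,-0.0025,-0.0042],"dr":[0,0,0],"hand":-1},{"linear":[0,-0.0035,-0.006],"dr":[0,0,0],"hand":-1},{"linear":[0,-0.0045,-0.0081],"dr":[0,0,0],"hand":-1},{"linear":[0,-0.0045,-0.0081],"dr":[0,0,0],"hand":-1}]';python3 -c "
from h import *
kn()"
```

```text
t: 13.62
eef_pos: [0.6164, -0.114, 0.1014]
tool_rot: [0.475, -0.475, 0.524, -0.523]
contact_force: [2.7, -0.8, -0.9]
gripper_width: 0.179
t 13.62 phi 0.442 r 87.5 Frad 0.3 Ffwd -2.9 Fy -0.5 [  19.2774 -202.6268  101.4069] w 0.179
```

```bash

python3 -m crank '[{"linear":[0,-0.0017,-0.0037],"dr":[0,0,0],"hand":-1},{"linear":[0,-0.0031,-0.0074],"dr":[0,0,0],"hand":-1},{"linear":[0,-0.0045,-0.0116],"dr":[0,0,0],"hand":-1},{"linear":[0,-0.0057,-0.0158],"dr":[0,0,0],"hand":-1},{"linear":[0,-0.0067,-0.020],"dr":[0,0,0],"hand":-1},{"linear":[0,-0.0067,-0.020],"dr":[0,0,0],"hand":-1}]';python3 -c "
from h import *
kn()"
```

```text
t: 14.12
eef_pos: [0.5958, -0.112, 0.1081]
tool_rot: [0.475, -0.475, 0.525, -0.523]
contact_force: [0.8, 0.1, 3.2]
gripper_width: 0.177
t 14.12 phi 0.193 r 87.5 Frad 3.3 Ffwd -0.1 Fy 0.2 [  -1.4388 -202.588   108.135 ] w 0.177
```

```bash

python3 -m crank '[{"linear":[0,-0.0008,-0.0046],"dr":[0,0,0],"hand":-1},{"linear":[0,-0.0013,-0.0089],"dr":[0,0,0],"hand":-1},{"linear":[0,-0.0016,-0.0133],"dr":[0,0,0],"hand":-1},{"linear":[0,-0.0016,-0.0177],"dr":[0,0,0],"hand":-1},{"linear":[0,-0.0015,-0.022],"dr":[0,0,0],"hand":-1},{"linear":[0,-0.0011,-0.0264],"dr":[0,0,0],"hand":-1},{"linear":[0,-0.0005,-0.0307],"dr":[0,0,0],"hand":-1},{"linear":[0,0.0003,-0.035],"dr":[0,0,0],"hand":-1},{"linear":[0,0.0013,-0.0393],"dr":[0,0,0],"hand":-1},{"linear":[0,0.0013,-0.0393],"dr":[0,0,0],"hand":-1}]';python3 -c "
from h import *
kn()"
```

```text
t: 14.95
eef_pos: [0.5545, -0.1082, 0.1059]
tool_rot: [0.474, -0.476, 0.526, -0.522]
contact_force: [-5.1, -0.9, 7.5]
gripper_width: 0.176
t 14.95 phi -0.287 r 87.2 Frad 8.6 Ffwd 2.6 Fy -1.4 [ -42.9247 -202.8228  105.9389] w 0.176
```

```bash

python3 -m crank '[{"linear":[0,0.0009,-0.0045],"dr":[0,0,0],"hand":-1},{"linear":[0,0.0024,-0.0088],"dr":[0,0,0],"hand":-1},{"linear":[0,0.0042,-0.0128],"dr":[0,0,0],"hand":-1},{"linear":[0,0.0061,-0.0167],"dr":[0,0,0],"hand":-1},{"linear":[0,0.0083,-0.0205],"dr":[0,0,0],"hand":-1},{"linear":[0,0.0106,-0.0242],"dr":[0,0,0],"hand":-1},{"linear":[0,0.0131,-0.0278],"dr":[0,0,0],"hand":-1},{"linear":[0,0.0158,-0.0312],"dr":[0,0,0],"hand":-1},{"linear":[0,0.0187,-0.0345],"dr":[0,0,0],"hand":-1},{"linear":[0,0.0187,-0.0345],"dr":[0,0,0],"hand":-1}]';python3 -c "
from h import *
kn()"
```

```text
t: 15.78
eef_pos: [0.5193, -0.1046, 0.0861]
tool_rot: [0.473, -0.477, 0.526, -0.522]
contact_force: [-5.9, -1.6, 0.4]
gripper_width: 0.172
t 15.78 phi -0.756 r 87.6 Frad 4.2 Ffwd 3.9 Fy -2.1 [ -78.262  -202.6939   86.05  ] w 0.172
```

```bash

python3 -m crank '[{"linear":[0,0.0025,-0.0029],"dr":[0,0,0],"hand":-1},{"linear":[0,0.0051,-0.0053],"dr":[0,0,0],"hand":-1},{"linear":[0,0.0077,-0.0076],"dr":[0,0,0],"hand":-1},{"linear":[0,0.0105,-0.0098],"dr":[0,0,0],"hand":-1},{"linear":[0,0.0133,-0.0119],"dr":[0,0,0],"hand":-1},{"linear":[0,0.0162,-0.0138],"dr":[0,0,0],"hand":-1},{"linear":[0,0.0192,-0.0156],"dr":[0,0,0],"hand":-1},{"linear":[0,0.0222,-0.0174],"dr":[0,0,0],"hand":-1},{"linear":[0,0.0238,-0.0182],"dr":[0,0,0],"hand":-1},{"linear":[0,0.0238,-0.0182],"dr":[0,0,0],"hand":-1}]';python3 -c "
from h import *
kn()"
```

```text
t: 16.62
eef_pos: [0.5013, -0.1028, 0.062]
tool_rot: [0.473, -0.477, 0.526, -0.522]
contact_force: [-6.0, -1.4, -4.1]
gripper_width: 0.176
t 16.62 phi -1.101 r 87.7 Frad 3.3 Ffwd 6.3 Fy -2.0 [ -96.4266 -202.6483   62.0465] w 0.176
```

```bash

python3 -m crank '[{"linear":[0,0.0012,-0.0007],"dr":[0,0,0],"hand":-1},{"linear":[0,0.0023,-0.0013],"dr":[0,0,0],"hand":-1},{"linear":[0,0.0035,-0.0018],"dr":[0,0,0],"hand":-1},{"linear":[0,0.0047,-0.0024],"dr":[0,0,0],"hand":-1},{"linear":[0,0.0059,-0.0029],"dr":[0,0,0],"hand":-1},{"linear":[0,0.0071,-0.0034],"dr":[0,0,0],"hand":-1},{"linear":[0,0.0079,-0.0037],"dr":[0,0,0],"hand":-1},{"linear":[0,0.0079,-0.0037],"dr":[0,0,0],"hand":-1}]';python3 -c "
from h import *
kn()"
```

```text
t: 17.28
eef_pos: [0.4977, -0.1024, 0.0542]
tool_rot: [0.473, -0.477, 0.526, -0.522]
contact_force: [-4.5, -1.5, -5.4]
gripper_width: 0.177
t 17.28 phi -1.199 r 87.8 Frad 2.1 Ffwd 6.6 Fy -1.9 [ -99.9862 -202.6092   54.2349] w 0.177
```

```bash

python3 -m crank '[{"linear":[0,0.0008,-0.0002],"dr":[0,0,0],"hand":-1},{"linear":[0,0.0016,-0.0004],"dr":[0,0,0],"hand":-1},{"linear":[0,0.0016,-0.0004],"dr":[0,0,0],"hand":-1}]';python3 -c "
from h import *
kn()"
```

```text
t: 17.53
eef_pos: [0.4971, -0.1024, 0.0526]
tool_rot: [0.473, -0.477, 0.526, -0.522]
contact_force: [-4.8, -1.1, -6.9]
gripper_width: 0.175
t 17.53 phi -1.219 r 87.8 Frad 2.0 Ffwd 8.1 Fy -1.6 [-100.649  -202.6409   52.5761] w 0.175
```

```bash

python3 -m crank '[{"linear":[0,0.0008,-0.0002],"dr":[0,0,0],"hand":-1},{"linear":[0,0.0016,-0.0004],"dr":[0,0,0],"hand":-1},{"linear":[0,0.0016,-0.0004],"dr":[0,0,0],"hand":-1}]';python3 -c "
from h import *
kn()"
```

```text
t: 17.78
eef_pos: [0.4968, -0.1024, 0.0512]
tool_rot: [0.473, -0.477, 0.526, -0.522]
contact_force: [-6.4, 0.1, -2.2]
gripper_width: 0.178
t 17.78 phi -1.235 r 87.6 Frad 5.3 Ffwd 4.2 Fy -0.6 [-100.9293 -202.688    51.1829] w 0.178
```

```bash

python3 -m crank '[{"linear":[0,0.0005,-0.0002],"dr":[0,0,0],"hand":-1},{"linear":[0,0.0011,-0.0003],"dr":[0,0,0],"hand":-1},{"linear":[0,0.0011,-0.0003],"dr":[0,0,0],"hand":-1}]';python3 -c "
from h import *
kn()"
```

```text
t: 18.03
eef_pos: [0.4967, -0.1024, 0.0504]
tool_rot: [0.473, -0.477, 0.526, -0.522]
contact_force: [-6.9, -0.7, 1.6]
gripper_width: 0.176
t 18.03 phi -1.244 r 87.4 Frad 7.0 Ffwd 0.7 Fy -1.4 [-101.0145 -202.7682   50.3886] w 0.176
```

```bash

python3 -m crank '[{"linear":[0,0.0004,-0.0005],"dr":[0,0,0],"hand":-1},{"linear":[0,0.0006,-0.0008],"dr":[0,0,0],"hand":-1},{"linear":[0,0.0006,-0.0008],"dr":[0,0,0],"hand":-1}]';python3 -c "
from h import *
kn()"
```

```text
t: 18.28
eef_pos: [0.4966, -0.1024, 0.0502]
tool_rot: [0.473, -0.477, 0.526, -0.522]
contact_force: [-6.2, 0.1, 1.2]
gripper_width: 0.175
t 18.28 phi -1.247 r 87.5 Frad 6.2 Ffwd 0.8 Fy -0.5 [-101.1025 -202.7504   50.152 ] w 0.175
```

```bash

python3 -m crank '[{"linear":[0,0.0003,-0.0004],"dr":[0,0,0],"hand":-0.6},{"linear":[0,0.0003,-0.0004],"dr":[0,0,0],"hand":-0.1},{"linear":[0,0.0003,-0.0004],"dr":[0,0,0],"hand":0.3},{"linear":[0,0,0],"dr":[0,0,0],"hand":0.3},{"linear":[0,0,0],"dr":[0,0,0],"hand":0.3}]';python3 -c "
from h import *
kn()"
python3 -m crank '[{"linear":[0,-0.02,0],"dr":[0,0,0],"hand":0.3},{"linear":[0,-0.05,0],"dr":[0,0,0],"hand":0.3},{"linear":[0,-0.09,0],"dr":[0,0,0],"hand":0.3},{"linear":[0.02,-0.13,0],"dr":[0,0,0],"hand":0.3},{"linear":[0.04,-0.17,0],"dr":[0,0,0],"hand":0.3},{"linear":[0.06,-0.2,0],"dr":[0,0,0],"hand":0.3},{"linear":[0.06,-0.2,0],"dr":[0,0,0],"hand":0.3},{"linear":[0.06,-0.2,0],"dr":[0,0,0],"hand":0.3},{"linear":[0.06,-0.2,0],"dr":[0,0,0],"hand":0.3}]'
python3 - <<'E'
from h import *
st()
for c in("scene","top"):
    im=bot.read_camera(c);cv2.imwrite(f"pics/{c}9.png",im)
    for n in("grip","handle","mug","squeeze","bowl"):
        print(c,n,[np.round(k["xy"],1) for k in bot.place_of(c,n)[:1]])
im=cv2.imread("pics/scene9.png")
cv2.imwrite("pics/s9.png",cv2.resize(im[100:300,130:430],None,fx=2.6,fy=2.6,interpolation=cv2.INTER_CUBIC))
a=cv2.imread("pics/scene0.png").astype(int);d=np.abs(im.astype(int)-a).sum(2)[150:250,205:370]
print("diff stay/box region mean",d.mean(),"frac>60",(d>60).mean())
E
```

```text
t: 18.7
eef_pos: [0.5004, -0.1024, 0.0515]
tool_rot: [0.475, -0.475, 0.524, -0.524]
contact_force: [-0.8, 1.0, -0.0]
gripper_width: 0.649
t 18.70 phi -1.217 r 84.4 Frad 0.8 Ffwd 0.3 Fy 0.9 [ -97.3357 -202.3646   51.5167] w 0.649
t: 19.45
eef_pos: [0.4939, -0.1616, 0.2509]
tool_rot: [0.475, -0.475, 0.524, -0.523]
contact_force: [-0.7, 0.4, 0.4]
gripper_width: 0.65
t 19.45 tcp box mm [ -97.9637 -261.9475  250.8649] F box -0.7335051512246239 0.2869071415829237 0.4351708468679999 w 0.65
scene grip [array([219. , 201.8])]
scene handle [array([282.8, 164.5])]
scene mug [array([118.9, 263.9])]
scene squeeze [array([220. , 198.7])]
scene bowl [array([392.7, 198.4])]
top grip [array([286.7, 217.8])]
top handle [array([212.6, 223.7])]
top mug [array([383.9, 204.6])]
top squeeze [array([116.8, 243.7])]
top bowl [array([122.7, 162.8])]
diff stay/box region mean 14.957212121212121 frac>60 0.06581818181818182
```

View pics/s9.png

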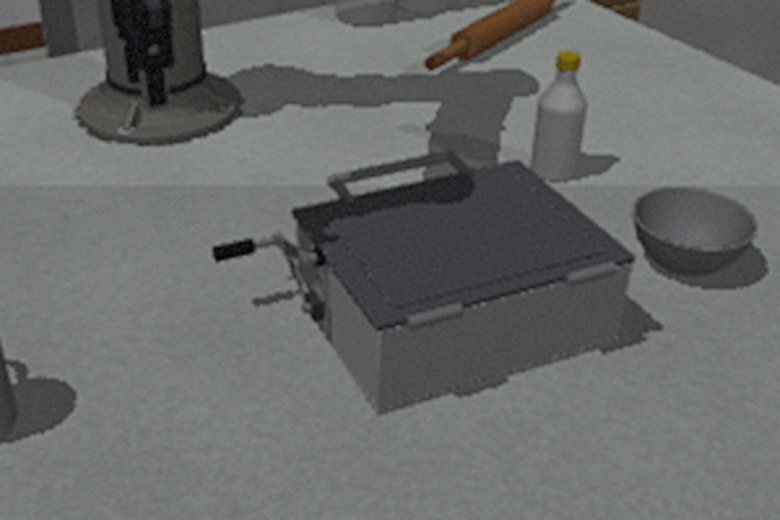

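The lid is fully shut, with the bar (395,170) and roller (233,250) at their starting pixels, the objects unmoved and the gripper clear.

```bash
python3 -c "
from h import *
print(bot.hand_in());st()"
```

```text
the job is handed in; nothing more can be done
None
the job is handed in; nothing more can be done
```

I aired the proving box and shut it again in about 20 s on the robot's clock (limit 67 s), then handed the job in.

- **Opening:** I raised the lid by the front bar. The stay had snapped past straight by about 1.08 rad, at no more than about 4 N along the lid's swing. I eased the lid down onto the stay and let go, and it stood open by itself for about 3 s.
- **Shutting:** I drew the knee forward by its roller against about 3 N and folded it. I lowered the lid until it sat on the rim, then released it and backed away.

**Last checks:**
- **Lid and stay:** in the final picture the lid is shut, with the bar and roller back where they started.
- **Mug, bottle and bowl:** these are within about 2 pixels of their starting positions.
- **Wrist force:** it read about zero with the gripper clear.
- **Disagreements:** the trained network mistook the roller for the bottle in the final scene image. It also placed the front bar about 5 pixels off in the top view. The picture contradicts both.
- **Forces during the work:** the highest force I read was about 19 N, along the lid's plane rather than in the lifting direction, before I corrected the arc. I could not measure how far the rubber bush stretched; that it did not tear is inferred from the low lifting force.

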